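Tamper out of its spring-lid case

TASK

Press the red button of the wooden tamper case while steadying its spring lid, so that the lid swings up under control, without flying open, until it is fully open. Then take the tamper out and stand it upright, wholly on the round black mat, setting it down rather than dropping it. Leave the lid open, everything else where it stands, and let go of the tamper.

Things in the scene. Friction and masses are not known exactly. Their poses are not given: they have to be found in the camera images.
- case: Fixed walnut case, x -95 to 85, y +-75 mm, 112 tall. Origin on the table; +x from the button to the hinge; yaw varies. Solid front block x -95 to -55, top at 112 (flush with the closed lid), holds the red button at x -75, y 0. Cavity x -55 to 75, y +-65, floor at 8, wall rims at 102, walls 10 thick (all mm).
- lid (a joint): Lid angle, rad: 0 caught shut, 1.75 fully open at its stop (10 deg past vertical), where it stays. Brass frame, clear window, 10 mm thick, 150 wide, 133 from hinge axis to front edge (front 8 mm is a low lip under the catch tongue), 300 g. Sprung open with a net 0.05-0.15 N m: 1 to 2 N holds it. Unsteadied it flies open at over 4.5 rad/s; keep it below 3.5.
- lid_hinge (a point): Point on the lid's hinge axis at mid width: 80 mm in +x of the case's origin and 107 mm above the table. The axis runs along the case's y. The lid's top face lies 5 mm above this axis when closed.
- lid_edge (a point): Middle of the lid's front edge, at half the lid's thickness: 133 mm from the hinge axis, 53 mm in -x of the case's origin when closed; moves with the lid.
- catch (a joint): Button travel, m: 0 released, 0.007 fully pressed (straight down). 1.5 N to start, 5 N fully down. At 4 to 5 mm the steel tongue has drawn back off the lid's front lip and the lid is free; once the lid's front has risen 6 mm, letting the button up no longer holds it; below that it may catch again.
- catch_top (a point): Centre of the red button's top face (28 mm diameter). It stands 12 mm above the closed lid's top face when released and 5 mm above it when fully pressed; 22 mm in front of the lid's front edge, 155 mm from the hinge axis.
- tamper: Espresso tamper, loose, standing upright in the case: steel foot 58 mm in diameter and 18 mm tall tapering to a neck, pale oak handle 32 mm in diameter from 36 to 80 mm above the underside, rounded top at 88 mm. Origin at the centre of its underside, z up the handle. About 350 g.
- mat: Round black rubber mat fixed to the island, 120 mm in diameter, 6 mm thick. Origin at the centre of its underside, on the table.
- cup: Bystander: black glass espresso cup, 64 mm across, 60 mm tall. Origin under its centre.
- pitcher: Bystander: steel milk pitcher, 80 mm across, 100 mm tall, with a side handle (69 mm from the axis). Origin under its centre.
- pot: Bystander: white ceramic sugar pot, 76 mm across, 83 mm tall. Origin under its centre.
- jar: Bystander: amber jar with a dark cap, 80 mm across, 135 mm tall. Origin under its centre.
- clip: Bystander: red plastic bag clip, 117 mm long, 17 mm tall, lying near the far edge. Origin under its middle.
- spoon: Bystander: steel spoon, 140 mm long, lying near the far edge.
There are look-alikes about, which are no part of the job. Of the things that look like the case, the middle-sized one is meant.

How it is judged:
On the way:
1. the lid is fully open (hinge beyond 1.6 rad) with the tamper still in the case (value of joint lid above 1.6 rad and height (world z) of tamper below 0.03 m), for 0.2 s.
At the end, for the whole second after the job is handed in: The tamper stands at rest, upright (within 0.1 rad) on the mat, its centre within 32 mm of the mat's centre, released, and the lid is still open beyond 1.6 rad (horizontal distance between tamper and mat below 0.032 m and height (world z) of tamper between 0.003 and 0.01 m and angle between tamper's own z axis and vertical below 0.1 rad and linear speed of tamper below 0.02 m/s and value of joint lid above 1.6 rad); the robot touches nothing.
It fails at once if the lid flies open (hinge faster than 3.5 rad/s) (velocity of joint lid above 3.5 rad/s).
It fails at once if the tamper is dropped or thrown (moves faster than 0.45 m/s while the fingers do not hold it) (linear speed of tamper above 0.45 m/s and contact force between the fingers and tamper below 0.01 N).
It fails at once if a bystander (cup, pitcher, sugar pot, jar, clip or spoon) is moved by more than 25 mm (distance of any of cup, pitcher, pot, jar, clip, spoon from where it was at the start of the episode above 0.025 m).
It also fails if it takes over 66 s, if anything falls off the work surface, if the arm or the gripper's body presses on something with over 40 N, if the wrist force passes 120 N, or if a joint passes its speed limit or range.

ROBOT

A 7-joint arm with a two-finger parallel gripper is mounted at the origin on the work surface. World frame = base frame: x ahead of the robot, y to its left, z up, the work surface at z = 0. Lengths are in m, angles in rad, forces in N, time in s.
With the tool pointing down it reaches from about 0.425 to 0.875 m from the base axis. Payload 4.7 kg.
Tool frame: the origin (TCP) lies at the very end of the fingers, on their centre line; the grasp point (between the pads) lies 19 mm behind it; z points along the fingers, y is the line along which they close (so a half turn about z gives the same grasp; the last joint's range is limited). The gripper opens to 87 mm and grips with 3 to 60 N. Pads are 19 mm wide; open, the fingers measure 117 mm over their backs; the gripper's body (75 mm by 190 mm) begins 51 mm behind the grasp point.
Start: joints at [-1.107, 0.321, -0.07, 1.45, 0.023, 1.371, -0.057], TCP at [0.283, 0.585, 0.223] pointing down, gripper open.
Joint ranges: [-2.86, 2.86], [-0.3, 2.09], [-1.38, 1.24], [0.06, 2.45], [-1.56, 4.7], [0.09, 2.05], [-2.69, 2.69]. Speed limits (rad/s): [2.57, 2.57, 3.14, 3.14, 3.14, 3.14, 3.14].

INTERFACE

Orientations are given as a rotation vector (axis times angle).
In Python, from bench import ctrl, imaging, ticket gives the robot as it stands.
- The arm moves only by the tool jog_arm, never from a script. Its argument "rows" is text: rows parted by semicolons, each of 7 numbers parted by spaces: the shift along the tool's x, y, z in cm, then the turn, a rotation vector about the tool's x, y, z in rad, then the closure, from -1 (fully open) to 1 (shut), so that 0 is half open. A call has 1 to 5 rows; each row shifts and turns the commanded pose from where the row before left it, along the tool's axes as they then stand; what a row does not reach is not made up. A row lasts 1/8 s, in which the tool goes at most 62.5 mm and 10.7 degrees, less where a joint would pass 70% of its speed; a pose out of reach is approached as far as the arm can. A call with a gripper value outside its range is refused whole. The fingers move at their own pace and stop on an object; "force" is the grip in N (left out, the last holds). Time passes only in rows, so rows that do not move let the fingers close. It gives the time, the measured TCP pose, the force, the opening and the grip force at its end, in the units of the state.
- ctrl.get_state(): the state, without advancing time (a new reading comes with each control period).
- imaging.get_image(name): name is "scene" or "top" or "wrist"; returns a dict with "img" (384x512x3 uint8, blue, green, red), "vertical_fov" (degrees; the focal length in pixels is half the picture's height over the tangent of half this angle, whatever the lens; pixels are square), "cx", "cy" (the principal point, pixels), "origin" and "orientation" of the camera in the world. Camera axes: x right, y down, z forward; pixel columns grow to the right and rows downward; lengths in m; the calibration is good to about 2 mm. A picture is of the moment at which its call begins. There is no depth.
- ticket.close_job(): hands the job in; it is judged then, once.
The state is a dict: "time": time; "joint_positions": joint angles; "qd": joint speeds; "joint_torque": joint torques, N m; "position": TCP position; "tool_rot": TCP orientation; "ft_force": force on the tool from outside, world axes, zero at the start; "torque": the same for the moment, N m; "grip_width": opening from 0.0 (shut) to 1.0 (fully open); "grip_force": force on a finger pad.
Only numpy, scipy, OpenCV 4.12 (cv2) and the standard library are available. Lean on these libraries where they do the work, as an engineer would, in place of code of your own. Each camera call takes 0.05 s, during which the arm holds its last target. There are 200 camera calls.

## Working session

There is one attempt and no reset: what is moved stays moved. The work goes in short steps, Python scripts to look and compute and a tool call to move; the robot and the scene stay as the last step left them, time stands still between calls to the robot, and variables do not carry over. Pictures are saved under pics/ and viewed, at most 14 in all, crops included, and the job is handed in when it is done.

Besides the shell and the picture viewer there is one more tool, called after "Request:" in YAML: its name, and indented under it one key for each argument. jog_arm: Moves the arm, as the interface text tells. Its arguments: {"type":"object","properties":{"rows":{"type":"string"},"force":{"type":"number"}},"required":["rows"]}

```bash
mkdir -p pics; ls; cat > h.py <<'E'
import numpy as np,cv2
from scipy.spatial.transform import Rotation as R
from bench import ctrl,imaging,ticket
def cam(n):
    d=imaging.get_image(n); return d
def rot(o):
    o=np.array(o,float)
    return o if o.shape==(3,3) else (R.from_rotvec(o).as_matrix() if o.size==3 else R.from_quat(o).as_matrix())
def f(d): return d["img"].shape[0]/2/np.tan(np.radians(d["vertical_fov"])/2)
def ray(d,uv):
    v=np.array([(uv[0]-d["cx"])/f(d),(uv[1]-d["cy"])/f(d),1]); return np.array(d["origin"]),rot(d["orientation"])@v
def plane(d,uv,z):
    o,v=ray(d,uv); return o+v*(z-o[2])/v[2]
def proj(d,p):
    q=rot(d["orientation"]).T@(np.array(p)-np.array(d["origin"])); return np.array([d["cx"]+f(d)*q[0]/q[2],d["cy"]+f(d)*q[1]/q[2]])
E
python3 - <<'E'
from h import *
import pickle
for n in("top","scene"):
    d=cam(n);cv2.imwrite(f"pics/{n}0.png",d["img"]);pickle.dump(d,open(n+"0.pkl","wb"))
    print(n,{k:v for k,v in d.items() if k!="img"})
print(ctrl.get_state())
E
```

```text
pics
top {'vertical_fov': 48.2236694904183, 'cx': 261.69096941970025, 'cy': 198.05132613220366, 'origin': array([ 0.38177864, -0.01053411,  1.21651798]), 'orientation': array([-2.12181363,  2.168335  , -0.15490036])}
scene {'vertical_fov': 47.76872783349269, 'cx': 253.11759689159197, 'cy': 197.76373012005763, 'origin': array([1.0187612 , 0.68940466, 0.82922033]), 'orientation': array([-0.82435432, -2.52302028,  1.15795658])}
{'time': 0.1, 'joint_positions': array([-1.1069049 ,  0.32174426, -0.07006382,  1.45155578,  0.02259601,
        1.37079562, -0.05687646]), 'qd': array([ 0.00014442, -0.00256394, -0.00077899, -0.00446916, -0.00128467,
        0.0021737 ,  0.00096028]), 'joint_torque': array([ 1.88829739e-05, -4.92571557e+01, -4.05425057e-01, -3.13398135e+01,
       -6.41048932e-02,  3.94559931e-02,  7.42536349e-05]), 'position': array([0.28244416, 0.58487699, 0.22157232]), 'tool_rot': array([-7.00478108e-01, -3.06220741e+00,  2.65790763e-03]), 'ft_force': array([ 0.12627806, -0.09147516, -0.39362236]), 'torque': array([0.02344315, 0.02766634, 0.02493635]), 'grip_force': 0.0, 'grip_width': 1.0009681865024658}
```

View pics/top0.png

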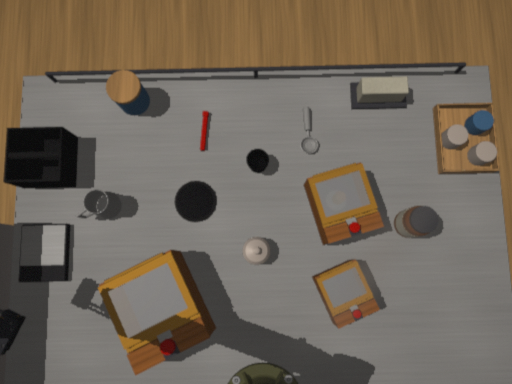

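View pics/scene0.png

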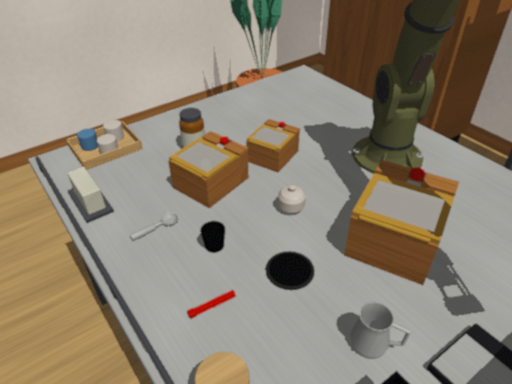

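The top view shows the middle-sized case around px (344,203) with its button at (355,228), the mat at (196,201), and the sugar pot between them at (257,250). The scene view agrees: case (208,168), mat (290,270).

```bash
python3 - <<'E'
from h import *
import pickle
d=pickle.load(open("top0.pkl","rb"));s=pickle.load(open("scene0.pkl","rb"))
def comps(d,m,near):
    n,l,st,c=cv2.connectedComponentsWithStats(m.astype(np.uint8))
    i=[k for k in range(1,n) if st[k,4]>25]
    k=min(i,key=lambda k:np.hypot(*(c[k]-near)));return c[k],(l==k).astype(np.uint8),st[k]
def hsv(d): return cv2.split(cv2.cvtColor(d["img"],cv2.COLOR_BGR2HSV))
H,S,V=hsv(d)
red=((H<6)|(H>174))&(S>170)&(V>100)
c,_,st=comps(d,red,(355,228));b=plane(d,c,.122);print("btn",c,st,b)
yel=(H>15)&(H<25)&(S>150)&(V>130)
print(d["img"][180,315],d["img"][228,340],d["img"][225,325])
c,m,st=comps(d,yel,(343,195));print(c,st)
ct=max(cv2.findContours(m,0,2)[0],key=cv2.contourArea)
P=np.array([plane(d,p[0],.112)[:2] for p in ct],np.float32)
r=cv2.minAreaRect(P*1000);print("lid",r,cv2.boxPoints(r))
c,m,st=comps(d,(V<35),(196,201));
ct=max(cv2.findContours(m,0,2)[0],key=cv2.contourArea)
P=np.array([plane(d,p[0],.006)[:2] for p in ct],np.float32);print("mat top",cv2.minEnclosingCircle(P*1000),c)
H,S,V=hsv(s)
red=((H<6)|(H>174))&(S>170)&(V>60)
c,_,st=comps(s,red,(224,140));print("btn scene",c,st,plane(s,c,.122))
c,m,st=comps(s,V<40,(290,270));print("mat scene",c,st,plane(s,c,.006))
print("pot",plane(d,(257,250),.06),"jar",plane(d,(425,220),.13),"cup",plane(d,(258,158),.05))
cv2.imwrite("pics/crop.png",np.hstack([cv2.resize(d["img"][150:260,290:440],None,fx=2.6,fy=2.6,interpolation=2),cv2.resize(s["img"][120:230,150:300],None,fx=2.6,fy=2.6,interpolation=2)]))
E
```

```text
btn [354.19767442 227.25581395] [349 223  11  10  86] [ 0.4617709  -0.24509894  0.122     ]
[ 40 105 147] [ 43  78 125] [ 40 105 146]
[341.80627306 194.09870849] [ 308  164   69   64 1084]
lid ((550.2572021484375, -220.80239868164062), (136.84169006347656, 148.08438110351562), 15.650951385498047) [[ 464.39835 -167.96378]
 [ 504.34805 -310.55765]
 [ 636.1161  -273.64102]
 [ 596.1664  -131.04715]]
mat top ((554.718505859375, 177.61318969726562), 56.195106506347656) [195.62847515 200.95956192]
btn scene [224.08 140.24] [221 137   8   8  50] [ 0.464877   -0.23750295  0.122     ]
mat scene [289.3993808  270.32894737] [ 267  253   46   36 1292] [0.55742437 0.18429102 0.006     ]
pot [0.4110644  0.00483012 0.06      ] jar [ 0.47570033 -0.42388986  0.13      ] cup [ 0.66578881 -0.00288493  0.05      ]
```

View pics/crop.png

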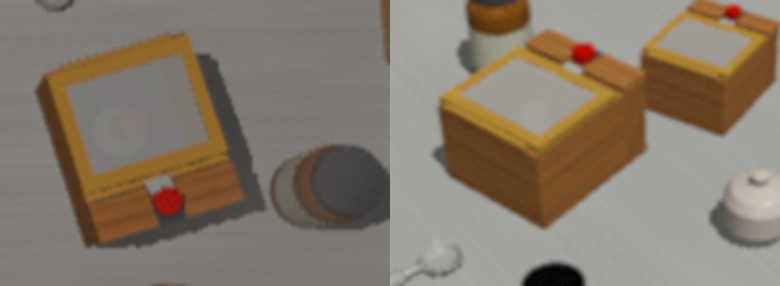

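The left crop shows the lid frame (crop corners about (45,75), (185,40), (220,165), (90,190)), the button at (168,202), and the tamper faintly under the window at (120,128), in crop pixels. The two cameras disagree by about 7 mm, so I'll refine with the wrist camera.

Request:
jog_arm:
  rows: "-3 -1 -5 0 0 0 0; -5.2 -2.8 -1.2 0 0 0 0; -5.2 -2.8 -1 0 0 0 0; -5.2 -2.8 -1 0 0 0 0; -5.2 -2.8 -1 0 0 0 0"

```text
time: 0.72
position: [0.4447, 0.3702, 0.3145]
tool_rot: [-0.7, -3.062, 0.0]
ft_force: [0.5, 0.3, 0.8]
grip_width: 0.541
grip_force: 0.0
```

Request:
jog_arm:
  rows: "-5.2 -2.8 -1 0 0 0 0; -5.2 -2.8 -1 0 0 0 0; -5.2 -2.8 -1 0 0 0 0; -5.2 -2.8 0 0 0 0 0; -3 -3 0 0 0 0 0"

```text
time: 1.35
position: [0.5978, 0.1377, 0.3437]
tool_rot: [-0.704, -3.061, 0.002]
ft_force: [-0.7, 0.1, -0.7]
grip_width: 0.504
grip_force: 0.0
```

```bash
cat >> h.py <<'E'
def goto(p,yaw,tilt=0):
    """tool delta (cm) in current tool frame and turn; yaw=world angle of tool y, tilt about tool x"""
    s=ctrl.get_state();T=rot(s["tool_rot"]);y=np.array([np.cos(yaw),np.sin(yaw),0]);z=np.array([0,0,-1.])
    G=np.stack([np.cross(y,z),y,z],1)@R.from_rotvec([tilt,0,0]).as_matrix()
    print("t",round(s["time"],2),"pos",s["position"].round(4),"shift cm",(T.T@(np.array(p)-s["position"])*100).round(2),"turn",R.from_matrix(T.T@G).as_rotvec().round(3),"F",s["ft_force"].round(2),"w",round(s["grip_width"],2))
E
python3 -c "
from h import *
goto((.535,-.222,.36),.2732)"
```

```text
t 1.35 pos [0.5978 0.1377 0.3437] shift cm [-10.07 -35.1   -1.57] turn [-0.001  0.001  0.845] F [-0.71  0.1  -0.68] w 0.5
```

Request:
jog_arm:
  rows: "-1.45 -5 -0.2 0 0 0 0; -1.45 -5 -0.2 0 0 0 0; -1.45 -5 -0.2 0 0 0 0; -1.45 -5 -0.2 0 0 0 0; -1.45 -5 -0.2 0 0 0 0"

```text
time: 1.98
position: [0.5524, -0.1176, 0.3543]
tool_rot: [-0.7, -3.062, -0.0]
ft_force: [0.1, 0.3, -0.1]
grip_width: 0.503
grip_force: 0.0
```

Request:
jog_arm:
  rows: "-1.45 -5 -0.2 0 0 0 0; -1.4 -5 -0.2 0 0 0 0; 0 0 0 0 0 0.17 0; 0 0 0 0 0 0.17 0; 0 0 0 0 0 0.17 0"

```text
time: 2.6
position: [0.535, -0.2185, 0.3581]
tool_rot: [-1.458, -2.782, 0.0]
ft_force: [1.1, 0.6, -0.5]
grip_width: 0.503
grip_force: 0.0
```

Request:
jog_arm:
  rows: "0 0 0 0 0 0.17 0; 0 0 0 0 0 0.165 0; 0 0 0 0 0 0 0; 0 0 0 0 0 0 0"

```text
time: 3.1
position: [0.5352, -0.2184, 0.3583]
tool_rot: [-1.891, -2.508, 0.0]
ft_force: [-0.0, 0.2, -0.4]
grip_width: 0.503
grip_force: 0.0
```

```bash
python3 - <<'E'
from h import *
import pickle
d=cam("wrist");pickle.dump(d,open("w0.pkl","wb"));cv2.imwrite("pics/w0.png",d["img"])
print({k:v for k,v in d.items() if k!="img"}); goto((.535,-.222,.36),.2732)
E
```

```text
{'vertical_fov': 62.711243454217964, 'cx': 252.25763538378865, 'cy': 194.59778066196384, 'origin': array([ 0.51369513, -0.14404307,  0.52078205]), 'orientation': array([2.83244638, 0.39767945, 0.05626395])}
t 3.15 pos [ 0.5352 -0.2184  0.3584] shift cm [-0.34 -0.12 -0.16] turn [-0.    -0.     0.005] F [0.06 0.37 0.26] w 0.5
```

View pics/w0.png

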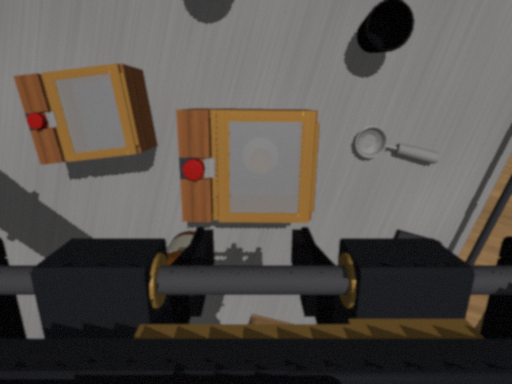

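The wrist view shows the case square to the image: button at (193,170), lid from about (211,110) to (318,222), and the tamper under the window at (262,155). I'll measure from here.

```bash
python3 - <<'E'
from h import *
import pickle
d=pickle.load(open("w0.pkl","rb"))
H,S,V=cv2.split(cv2.cvtColor(d["img"],cv2.COLOR_BGR2HSV))
def comps(m,near):
    n,l,st,c=cv2.connectedComponentsWithStats(m.astype(np.uint8))
    i=[k for k in range(1,n) if st[k,4]>40]
    k=min(i,key=lambda k:np.hypot(*(c[k]-near)));return c[k],(l==k).astype(np.uint8),st[k]
red=((H<6)|(H>174))&(S>150)&(V>80)
c,_,st=comps(red,(193,170));b=plane(d,c,.123);print("btn",c,st,b)
c,m,st=comps((H>15)&(H<25)&(S>150)&(V>100),(265,165));print(c,st)
ct=max(cv2.findContours(m,0,2)[0],key=cv2.contourArea)
P=np.array([plane(d,p[0],.112)[:2] for p in ct],np.float32)
r=cv2.minAreaRect(P*1000);print("lid",r,cv2.boxPoints(r))
print("tamper top",plane(d,(262,155),.09))
t=pickle.load(open("top0.pkl","rb"))
s=pickle.load(open("scene0.pkl","rb"))
print("btn proj top",proj(t,b),"scene",proj(s,b), "scene edges pixel of TCP wrist", proj(d,[.5352,-.2184,.3584]))
E
```

```text
btn [192.9197861  168.98930481] [183 158  21  23 374] [ 0.46276648 -0.2435629   0.123     ]
[261.16412214 162.36035025] [ 210  110  108  112 4454]
lid ((550.0416870117188, -220.177734375), (136.5919189453125, 148.97164916992188), 15.479743003845215) [[ 464.3431  -166.62192]
 [ 504.10324 -310.1896 ]
 [ 635.74023 -273.73355]
 [ 595.9801  -130.16586]]
tamper top [ 0.54537955 -0.2066027   0.09      ]
btn proj top [353.65730246 226.84829787] scene [223.54371432 138.80664734] scene edges pixel of TCP wrist [252.71340439 245.86195866]
```

```bash
python3 -c "
from h import *
goto((.4911,-.2361,.145),.2715,.09)"
```

```text
t 3.15 pos [ 0.5352 -0.2184  0.3584] shift cm [-0.49 -4.72 21.34] turn [0.09  0.    0.007] F [0.06 0.37 0.26] w 0.5
```

Request:
jog_arm:
  rows: "-0.1 -1 4.3 0 0 0 0; -0.1 -1 4.3 0 0 0 0; -0.1 -1 4.3 0 0 0 0; -0.1 -1 4.3 0 0 0 0; -0.09 -0.72 4.14 0 0 0 0"

```text
time: 3.78
position: [0.4907, -0.2361, 0.1439]
tool_rot: [1.893, 2.507, 0.001]
ft_force: [-1.0, -0.5, -0.7]
grip_width: 0.5
grip_force: 0.0
```

Request:
jog_arm:
  rows: "0 0 0 0.09 0 0.007 0; 0 0 0 0 0 0 0; 0 0 0 0 0 0 0"

```text
time: 4.15
position: [0.4917, -0.2364, 0.1457]
tool_rot: [-1.87, -2.457, 0.109]
ft_force: [-1.0, 0.1, -0.6]
grip_width: 0.503
grip_force: 0.0
```

```bash
python3 -c "
from h import *
goto((.4911,-.2361,.125),.2715,.09)"
```

```text
t 4.15 pos [ 0.4917 -0.2364  0.1457] shift cm [0.05 0.14 2.07] turn [ 0.002  0.001 -0.002] F [-0.95  0.09 -0.64] w 0.5
```

Request:
jog_arm:
  rows: "0 0.03 0.5 0 0 0 0; 0.02 0.04 0.6 0 0 0 0; 0 0.04 0.6 0 0 0 0; 0 0.04 0.4 0 0 0 0; 0 0 0 0 0 0 0"

```text
time: 4.78
position: [0.4905, -0.2358, 0.1237]
tool_rot: [-1.869, -2.454, 0.111]
ft_force: [-0.6, -0.6, -0.1]
grip_width: 0.5
grip_force: 0.0
```

Request:
jog_arm:
  rows: "0 0.02 0.2 0 0 0 0; 0 0 0 0 0 0 0; 0 0.02 0.2 0 0 0 0; 0 0 0 0 0 0 0"

```text
time: 5.28
position: [0.4911, -0.236, 0.1203]
tool_rot: [-1.87, -2.455, 0.11]
ft_force: [0.3, -0.3, 1.9]
grip_width: 0.498
grip_force: 1.0
```

Request:
jog_arm:
  rows: "0 0.01 0.1 0 0 0 0; 0 0.01 0.1 0 0 0 0; 0 0 0 0 0 0 0"

```text
time: 5.65
position: [0.4911, -0.236, 0.1183]
tool_rot: [-1.87, -2.455, 0.111]
ft_force: [0.1, -0.8, 4.2]
grip_width: 0.501
grip_force: 2.1
```

```bash
python3 -c "
from h import *
s=ctrl.get_state();print(s['ft_force'],s['torque'],s['position'],rot(s['tool_rot'])[:,1:])"
```

```text
[ 0.13576919 -0.77417694  4.18355127] [-0.08641568  0.05460433  0.01943378] [ 0.49105378 -0.23600371  0.11825262] [[ 0.96017219 -0.08608729]
 [ 0.2647046  -0.02429201]
 [-0.08944739 -0.9959914 ]]
```

Request:
jog_arm:
  rows: "0 0.01 0.1 0 0 0 0; 0 0 0 0 0 0 0"

```text
time: 5.9
position: [0.491, -0.236, 0.1172]
tool_rot: [-1.87, -2.455, 0.111]
ft_force: [-0.0, 0.2, 6.2]
grip_width: 0.498
grip_force: 2.3
```

```bash
python3 -c "
from h import *
s=ctrl.get_state();print(s['ft_force'],s['torque'],s['position'])"
```

```text
[-3.47462455e-03  1.93205654e-01  6.20810380e+00] [-0.12827844  0.08495956 -0.00810699] [ 0.49104618 -0.23603249  0.11721732]
```

Request:
jog_arm:
  rows: "0 0.005 0.06 0 0 0 0; 0 0 0 0 0 0 0"

```text
time: 6.15
position: [0.491, -0.2361, 0.1166]
tool_rot: [-1.87, -2.455, 0.111]
ft_force: [0.1, -0.9, 5.9]
grip_width: 0.498
grip_force: 2.5
```

```bash
python3 - <<'E'
from h import *
s=ctrl.get_state();print(s['ft_force'],s['torque'],s['position'])
d=cam("wrist"); cv2.imwrite("pics/w1.png",d["img"])
E
```

```text
[ 0.13914893 -0.87304885  5.91966826] [-0.12142042  0.10921126 -0.03699697] [ 0.49102864 -0.23605698  0.11659086]
```

View pics/w1.png

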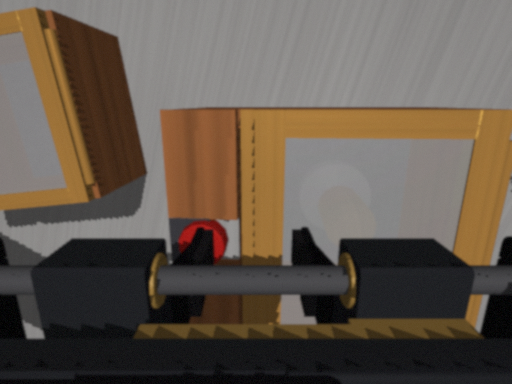

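The left finger sits on the button at (205,240) and the right finger is over the lid at (305,240). Next I rotate about the button finger, so the lid rises against the other finger.

Request:
jog_arm:
  rows: "0 0 -0.05 -0.02 0 0 0; 0 0 -0.05 -0.02 0 0 0; 0 0 -0.05 -0.02 0 0 0; 0 0 -0.05 -0.02 0 0 0; 0 0 -0.05 -0.02 0 0 0"

```text
time: 6.82
position: [0.4911, -0.236, 0.1192]
tool_rot: [1.899, 2.493, 0.014]
ft_force: [1.0, -0.7, 5.3]
grip_width: 0.5
grip_force: 2.4
```

Request:
jog_arm:
  rows: "0 0 -0.05 -0.02 0 0 0; 0 0 -0.055 -0.02 0 0 0; 0 0 -0.055 -0.02 0 0 0; 0 0 0 0 0 0 0"

```text
time: 7.32
position: [0.4909, -0.236, 0.1208]
tool_rot: [1.877, 2.463, 0.087]
ft_force: [1.0, -0.3, 5.1]
grip_width: 0.5
grip_force: 2.4
```

```bash
python3 - <<'E'
from h import *
s=ctrl.get_state();print(s['ft_force'],s['torque'],s['position'],rot(s['tool_rot'])[:,1])
d=cam("scene"); b=cam("wrist")["img"];t=cam("top")["img"]
cv2.imwrite("pics/s2.png",np.hstack([cv2.resize(d["img"][90:220,150:300],(400,347)),cv2.resize(t[140:270,290:440],(400,347))]))
E
```

```text
[ 0.97168337 -0.27014566  5.14025671] [-0.28205921 -0.01295148 -0.0454175 ] [ 0.49089138 -0.2360121   0.12077345] [0.96173677 0.26458713 0.07110588]
```

View pics/s2.png

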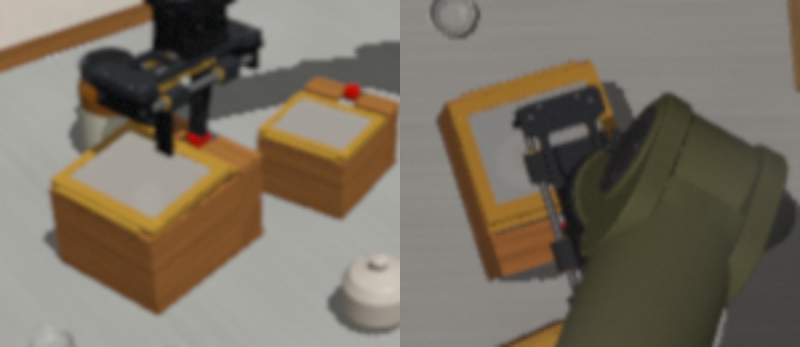

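Request:
jog_arm:
  rows: "0 0.15 -0.49 0 0 0 0; 0 0.16 -0.49 0 0 0 0; 0 0.17 -0.49 0 0 0 0; 0 0.17 -0.49 0 0 0 0; 0 0 0 0 0 0 0"

```text
time: 8.1
position: [0.4963, -0.2341, 0.1409]
tool_rot: [1.876, 2.465, 0.087]
ft_force: [0.6, -0.8, 0.4]
grip_width: 0.498
grip_force: 0.3
```

```bash
python3 - <<'E'
from h import *
s=ctrl.get_state();print(s['ft_force'],s['torque'],s['position'],rot(s['tool_rot'])[:,1])
d=cam("scene");
cv2.imwrite("pics/s3.png",cv2.resize(d["img"][70:220,140:300],(640,600),interpolation=2))
E
```

```text
[ 0.55704417 -0.80563006  0.39799187] [0.06478126 0.07630311 0.00058002] [ 0.49630771 -0.23414464  0.14091461] [0.96147886 0.26562759 0.07071341]
```

View pics/s3.png

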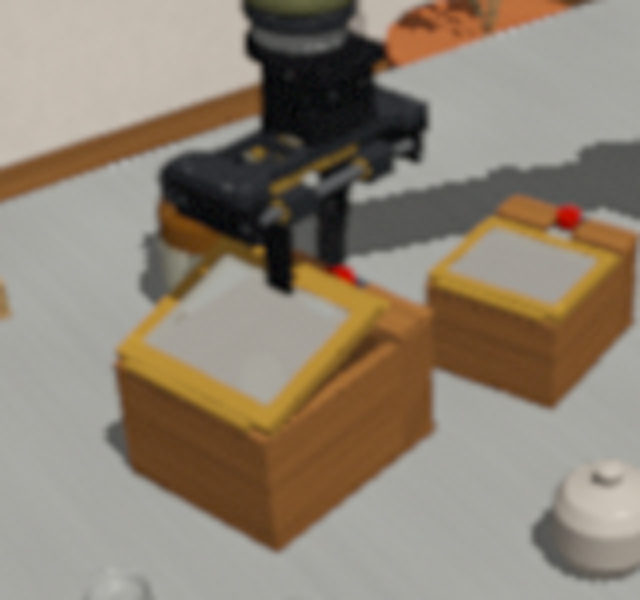

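The lid is raised about 0.3 rad and resting against the right finger at about (280,285). I'll keep following its arc.

Request:
jog_arm:
  rows: "0 0.5 -0.9 0 0 0 0; 0 0.53 -0.9 0 0 0 0; 0 0.67 -0.8 0 0 0 0; 0 0.7 -0.76 0 0 0 0; 0 0.8 -0.65 0 0 0 0"

```text
time: 8.78
position: [0.5246, -0.2267, 0.1835]
tool_rot: [1.876, 2.464, 0.086]
ft_force: [0.4, 0.1, 1.8]
grip_width: 0.497
grip_force: 0.3
```

Request:
jog_arm:
  rows: "0 0.85 -0.6 0 0 0 0; 0 0.92 -0.48 0 0 0 0; 0 0.95 -0.42 0 0 0 0; 0 1.0 -0.3 0 0 0 0; 0 1.0 -0.2 0 0 0 0"

```text
time: 9.4
position: [0.5688, -0.2144, 0.2063]
tool_rot: [1.877, 2.464, 0.086]
ft_force: [0.4, 0.0, 0.8]
grip_width: 0.503
grip_force: 0.4
```

Request:
jog_arm:
  rows: "0 1.0 -0.1 0 0 0 0; 0 1.0 0 0 0 0 0; 0 1.0 0 0 0 0 0; 0 1.0 0 0 0 0 0; 0 1.0 0 0 0 0 0"

```text
time: 10.02
position: [0.6165, -0.201, 0.2103]
tool_rot: [1.877, 2.465, 0.086]
ft_force: [1.2, 0.1, -0.9]
grip_width: 0.498
grip_force: 0.4
```

Request:
jog_arm:
  rows: "0 1.0 0 0 0 0 0; 0 1.0 0 0 0 0 0; 0 0.8 0 0 0 0 0; 0 0 0 0 0 0 0"

```text
time: 10.52
position: [0.6434, -0.1936, 0.2123]
tool_rot: [1.876, 2.465, 0.086]
ft_force: [-0.8, 0.1, -0.0]
grip_width: 0.497
grip_force: 0.0
```

```bash
python3 - <<'E'
from h import *
goto((.535,-.2239,.3),.2715)
d=cam("scene");
cv2.imwrite("pics/s4.png",cv2.resize(d["img"][50:220,110:290],(640,600),interpolation=2))
E
```

```text
t 10.53 pos [ 0.6434 -0.1936  0.2123] shift cm [ -0.03 -10.61  -9.53] turn [ 0.07   0.    -0.002] F [-0.85  0.06 -0.05] w 0.5
```

View pics/s4.png

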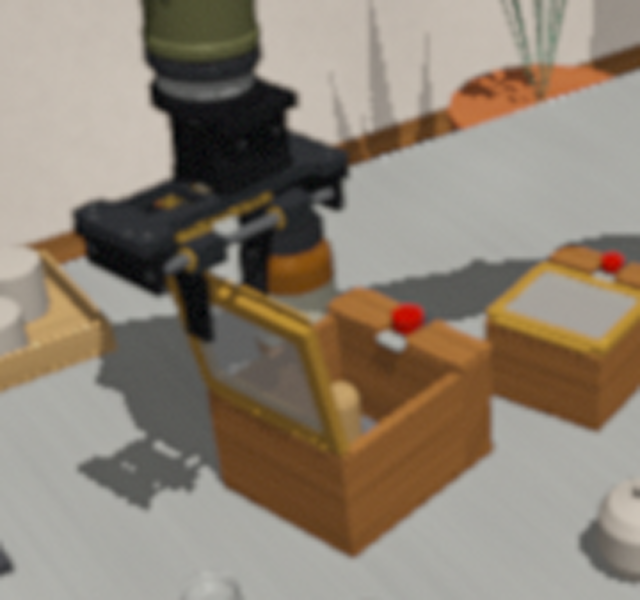

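The lid is at its stop, straddled by the fingers, and the tamper handle shows inside at (345,400). I'll lift clear and check the joints.

Request:
jog_arm:
  rows: "0 0 -2 0 0 0 0; 0 0 -4 0 0 0 0; 0 0 -4 0 0 0 0; 0 -5 -1 0 0 0 0; 0 -5.5 -0.2 0.07 0 0 0"

```text
time: 11.2
position: [0.5325, -0.226, 0.3201]
tool_rot: [1.904, 2.495, 0.0]
ft_force: [-0.4, -0.1, 0.7]
grip_width: 0.499
grip_force: 0.0
```

```bash
python3 - <<'E'
from h import *
print(ctrl.get_state()["joint_positions"].round(2))
goto((.5454,-.2066,.3),.2715)
E
```

```text
[-0.18  0.14  0.6   1.5  -0.08  1.52  0.69]
t 11.2 pos [ 0.5325 -0.226   0.3201] shift cm [1.54 1.76 2.01] turn [ 0.002  0.002 -0.005] F [-0.42 -0.13  0.69] w 0.5
```

Request:
jog_arm:
  rows: "0.3 0.3 0 0 0 -0.175 -0.4; 0 0 0 0 0 -0.175 -0.4; 0 0 0 0 0 -0.175 -0.4; 0 0 0 0 0 -0.175 -0.4; 0 0 0 0 0 -0.175 -0.4"

```text
time: 11.82
position: [0.5361, -0.2208, 0.3187]
tool_rot: [0.658, 3.07, 0.0]
ft_force: [0.6, -1.4, 0.1]
grip_width: 0.697
grip_force: 0.0
```

Request:
jog_arm:
  rows: "0 0 0 0 0 -0.175 -0.4; 0 0 0 0 0 -0.175 -0.4; 0 0 0 0 0 -0.175 -0.4; 0 0 0 0 0 -0.175 -0.4; 0 0 0 0 0 0 -0.4"

```text
time: 12.45
position: [0.5362, -0.2208, 0.3185]
tool_rot: [-0.423, 3.111, -0.001]
ft_force: [-0.7, -0.1, 0.5]
grip_width: 0.699
grip_force: 0.0
```

```bash
python3 - <<'E'
from h import *
import pickle
goto((.5454,-.2066,.3),.2715+np.pi/2)
d=cam("wrist");pickle.dump(d,open("w5.pkl","wb"));t=cam("top");pickle.dump(t,open("t5.pkl","wb"))
cv2.imwrite("pics/w5.png",d["img"])
E
```

```text
t 12.45 pos [ 0.5362 -0.2208  0.3185] shift cm [-1.26  1.12  1.85] turn [-0.001  0.002 -0.001] F [-0.66 -0.13  0.48] w 0.7
```

View pics/w5.png

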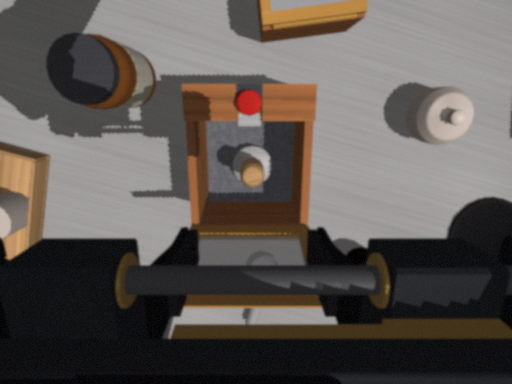

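The tamper stands in the cavity: handle top at (252,173), foot ellipse around (252,162). The lid is open behind it.

```bash
python3 - <<'E'
from h import *
import pickle
d=pickle.load(open("w5.pkl","rb"));im=d["img"]
H,S,V=cv2.split(cv2.cvtColor(im,cv2.COLOR_BGR2HSV))
print(im[176,252],im[153,245],im[165,225], [x[176,252] for x in (H,S,V)])
h=im[173:179,250:255].reshape(-1,3).mean(0)
m=((np.abs(im.astype(int)-h).max(2)<45)&(S>70)).astype(np.uint8);m[:140]=0;m[195:]=0;m[:,:225]=0;m[:,280:]=0
ys,xs=np.nonzero(m);print("handle",xs.min(),xs.max(),ys.min(),ys.max())
cx=(xs.min()+xs.max())/2
# top disc: bottom edge of blob = far side of handle top
for z in (.085,.09,.096): print(z,plane(d,(cx,(ys.max()+ys.max()-16)/2),z))
g=((S<40)&(V>120)).astype(np.uint8);g[:140]=0;g[195:]=0;g[:,:225]=0;g[:,280:]=0
ys,xs=np.nonzero(g);print("foot",xs.min(),xs.max(),ys.min(),ys.max())
p1=plane(d,(xs.min(),163),.02);p2=plane(d,(xs.max(),163),.02);print(p1,p2,np.linalg.norm(p1-p2))
print("foot top edge",plane(d,((xs.min()+xs.max())/2,ys.min()),.024))
for c in [(.5454,-.2066)]:
  print([proj(d,(c[0],c[1],z)).round(1) for z in (.01,.026,.096)])
cv2.imwrite("pics/c6.png",cv2.resize(im[130:215,200:310],(770,595),interpolation=2))
E
```

```text
[103 150 195] [92 93 93] [85 81 80] [np.uint8(15), np.uint8(120), np.uint8(195)]
handle 243 263 167 185
0.085 [ 0.55046916 -0.21553551  0.085     ]
0.09 [ 0.54934503 -0.21585259  0.09      ]
0.096 [ 0.54799607 -0.2162331   0.096     ]
foot 235 269 146 180
[ 0.55173684 -0.24278373  0.02      ] [ 0.53827415 -0.19428371  0.02      ] 0.05033384090120488
foot top edge [ 0.52030891 -0.22536506  0.024     ]
[array([259.5, 164.1]), array([259.8, 166.2]), array([261. , 177.1])]
```

View pics/c6.png

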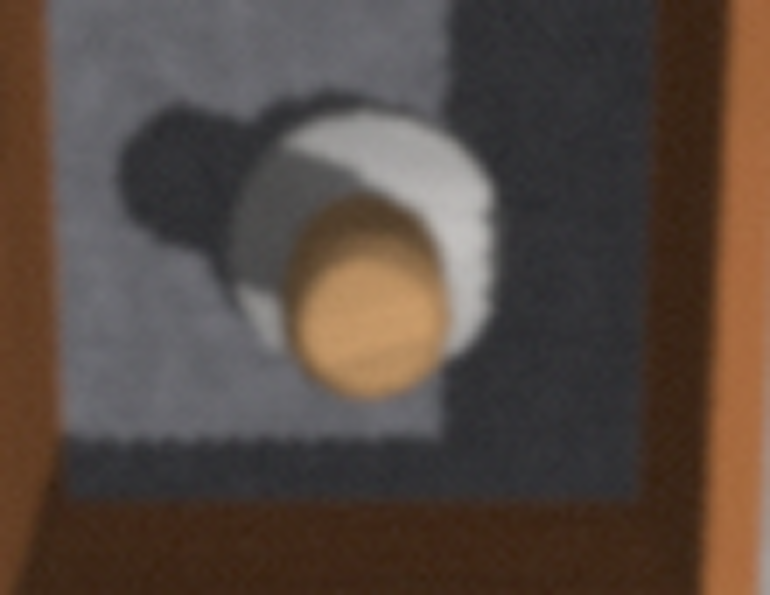

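The foot ellipse spans crop x 233–497 and y 107–367 (centre image (252.1,163.9)). The handle top disc is centred at image (253.1,176.4).

```bash
python3 - <<'E'
from h import *
import pickle
d=pickle.load(open("w5.pkl","rb"))
print(plane(d,(252.1,163.9),.022),plane(d,(253.1,176.4),.09))
print(np.linalg.norm(plane(d,(233.3,164),.022)-plane(d,(271,164),.022)))
H,S,V=cv2.split(cv2.cvtColor(d["img"],cv2.COLOR_BGR2HSV))
m=((H<6)|(H>174))&(S>150)&(V>80);m[130:]=0
ys,xs=np.nonzero(m);print("btn",plane(d,(xs.mean(),ys.mean()),.122))
goto((.547,-.2165,.15),.2715+np.pi/2)
E
```

```text
[ 0.54589828 -0.21812683  0.022     ] [ 0.54855775 -0.21593956  0.09      ]
0.05561931379601298
btn [ 0.46215166 -0.24502102  0.122     ]
t 12.55 pos [ 0.5363 -0.2206  0.3179] shift cm [-1.12  0.12 16.8 ] turn [-0.001  0.001 -0.002] F [ 0.04 -0.5  -0.31] w 0.7
```

Request:
jog_arm:
  rows: "-0.5 0.1 5 0 0 0 -0.4; -0.6 0 5.5 0 0 0 -0.4; 0 0 5 0 0 0 -0.4; 0 0 2 0 0 0 -0.4; 0 0 1 0 0 0 -0.4"

```text
time: 13.18
position: [0.5462, -0.2161, 0.1309]
tool_rot: [0.425, -3.111, -0.0]
ft_force: [0.6, 0.2, -0.1]
grip_width: 0.698
grip_force: 0.0
```

Request:
jog_arm:
  rows: "0 0 2 0 0 0 -0.4; 0 0 2 0 0 0 -0.4; 0 0 2 0 0 0 -0.4; 0 0 1.5 0 0 0 -0.4; 0 0 0 0 0 0 -0.4"

```text
time: 13.8
position: [0.5458, -0.216, 0.0554]
tool_rot: [0.427, -3.11, -0.001]
ft_force: [0.1, -0.3, -0.4]
grip_width: 0.703
grip_force: 0.0
```

```bash
python3 - <<'E'
from h import *
goto((.547,-.217,.05),.2715+np.pi/2)
E
```

```text
t 13.8 pos [ 0.5458 -0.216   0.0554] shift cm [-0.09 -0.13  0.54] turn [ 0.001 -0.002  0.002] F [ 0.05 -0.26 -0.36] w 0.7
```

Request:
jog_arm:
  rows: "-0.1 -0.1 0.5 0 0 0 -0.4; 0 0 0 0 0 0 0; 0 0 0 0 0 0 0.2; 0 0 0 0 0 0 0.4; 0 0 0 0 0 0 0.5"
  force: 15

```text
time: 14.42
position: [0.5485, -0.2178, 0.0524]
tool_rot: [-0.427, 3.111, -0.003]
ft_force: [0.5, -0.9, -1.7]
grip_width: 0.359
grip_force: 15.0
```

Request:
jog_arm:
  rows: "0 0 0 0 0 0 1; 0 0 0 0 0 0 1; 0 0 -0.5 0 0 0 1; 0 0 -1 0 0 0 1; 0 0 0 0 0 0 1"
  force: 20

```text
time: 15.05
position: [0.5486, -0.2168, 0.0677]
tool_rot: [-0.428, 3.111, -0.001]
ft_force: [0.9, 1.5, -4.2]
grip_width: 0.357
grip_force: 20.0
```

Request:
jog_arm:
  rows: "0 0 -3 0 0 0 1; 0 0 -4.5 0 0 0 1; 0 0 -5 0 0 0 1; 0 0 -5 0 0 0 1; 0 0 -3 0 0 0 1"

```text
time: 15.68
position: [0.5485, -0.2172, 0.2748]
tool_rot: [-0.427, 3.109, -0.002]
ft_force: [0.4, -0.0, -4.0]
grip_width: 0.356
grip_force: 20.0
```

```bash
python3 - <<'E'
from h import *
goto((.555,.178,.27),.2715+np.pi/2)
E
```

```text
t 15.68 pos [ 0.5485 -0.2172  0.2748] shift cm [-11.28  37.88   0.45] turn [-0.002  0.003  0.002] F [ 0.45 -0.05 -4.  ] w 0.36
```

Request:
jog_arm:
  rows: "-0.9 3 0 0 0 0 1; -1.2 4 0 0 0 0 1; -1.2 4 0 0 0 0 1; -1.2 4 0 0 0 0 1; -1.2 4 0 0 0 0 1"

```text
time: 16.3
position: [0.5512, -0.0172, 0.2716]
tool_rot: [0.428, -3.112, -0.0]
ft_force: [0.7, 0.3, -3.2]
grip_width: 0.357
grip_force: 20.0
```

Request:
jog_arm:
  rows: "-1.2 4 0 0 0 0 1; -1.2 4 0 0 0 0 1; -1.2 4 0 0 0 0 1; -1.1 4 0.5 0 0 0 1; -0.8 2.9 0 0 0 0 1"

```text
time: 16.92
position: [0.5526, 0.1806, 0.2659]
tool_rot: [0.431, -3.11, -0.0]
ft_force: [-1.1, 0.3, -4.1]
grip_width: 0.366
grip_force: 20.0
```

```bash
python3 - <<'E'
from h import *
import pickle
goto((.555,.178,.09),.2715+np.pi/2)
d=cam("wrist");cv2.imwrite("pics/w7.png",d["img"])
print(proj(d,(.555,.178,.006)))
m=(d["img"].max(2)<30).astype(np.uint8)
n,l,st,c=cv2.connectedComponentsWithStats(m)
for k in range(1,n):
    if st[k,4]>500: print(st[k],c[k].round(1),plane(d,c[k],.006).round(4))
E
```

```text
t 16.93 pos [0.5526 0.1806 0.2659] shift cm [-0.19 -0.32 17.59] turn [ 0.    -0.002  0.004] F [-1.1   0.34 -4.12] w 0.37
[249.45960089 163.57045867]
[ 213  126   79   62 3507] [252.1 156.2] [0.5443 0.1787 0.006 ]
[  67  184   59   53 2232] [ 95.7 209.2] [ 0.677  -0.0137  0.006 ]
[189 228  35  38 792] [209.4 249.6] [0.6943 0.1559 0.006 ]
[282 228  35  39 781] [295.2 249.7] [0.6601 0.2773 0.006 ]
[    0   240   512   144 37842] [229.3 331.8] [0.8256 0.2204 0.006 ]
[ 321  240  124   50 2956] [376.7 254.5] [0.6348 0.3955 0.006 ]
```

View pics/w7.png

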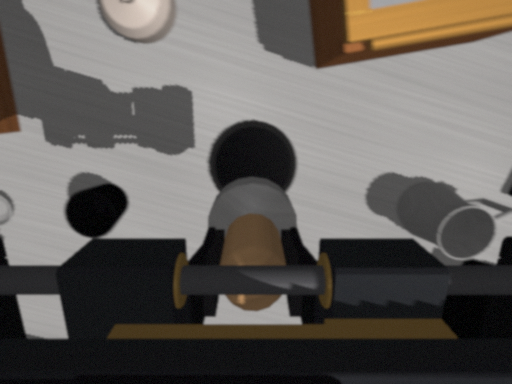

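The tamper hangs over the mat. The mat spans x 210–296 with its top edge at y 121 (centre about (253,163)), within a few mm of the plan. Lowering now.

Request:
jog_arm:
  rows: "-0.2 0 3 0 0 0 1; 0 0 5 0 0 0 1; 0 0 5 0 0 0 1; 0 0 4 0 0 0 1; 0 0 2 0 0 0 1"

```text
time: 17.6
position: [0.5534, 0.1778, 0.0737]
tool_rot: [0.427, -3.108, 0.002]
ft_force: [0.3, -0.0, -2.9]
grip_width: 0.354
grip_force: 20.0
```

Request:
jog_arm:
  rows: "0 0 1 0 0 0 1; 0 0 0.5 0 0 0 1; 0 0 0.2 0 0 0 1; 0 0 0 0 0 0 1"

```text
time: 18.1
position: [0.5561, 0.1789, 0.0606]
tool_rot: [-0.428, 3.111, 0.0]
ft_force: [-0.3, 0.4, -3.7]
grip_width: 0.359
grip_force: 20.0
```

Request:
jog_arm:
  rows: "0 0 0.4 0 0 0 1; 0 0 0.3 0 0 0 1; 0 0 0.15 0 0 0 1; 0 0 0 0 0 0 1"

```text
time: 18.6
position: [0.5554, 0.1786, 0.0511]
tool_rot: [0.428, -3.112, 0.001]
ft_force: [0.8, -0.2, -3.6]
grip_width: 0.361
grip_force: 20.0
```

Request:
jog_arm:
  rows: "0 0 0.1 0 0 0 1; 0 0 0 0 0 0 1"

```text
time: 18.85
position: [0.5557, 0.1787, 0.0504]
tool_rot: [-0.428, 3.112, -0.0]
ft_force: [-0.1, -0.7, -3.5]
grip_width: 0.358
grip_force: 20.0
```

Request:
jog_arm:
  rows: "0 0 0.1 0 0 0 1; 0 0 0 0 0 0 1"

```text
time: 19.1
position: [0.5558, 0.1786, 0.0502]
tool_rot: [-0.428, 3.112, -0.0]
ft_force: [-2.9, -1.1, 4.0]
grip_width: 0.359
grip_force: 20.0
```

Contact (force went from -3.5 to +4 N). I release gently and lift.

Request:
jog_arm:
  rows: "0 0 -0.03 0 0 0 0.25; 0 0 0 0 0 0 0.2; 0 0 0 0 0 0 0; 0 0 0 0 0 0 -0.4; 0 0 0 0 0 0 -0.4"

```text
time: 19.73
position: [0.5556, 0.1787, 0.0495]
tool_rot: [-0.428, 3.112, -0.0]
ft_force: [-0.2, -0.5, 0.2]
grip_width: 0.635
grip_force: 0.0
```

Request:
jog_arm:
  rows: "0 0 -1 0 0 0 -0.4; 0 0 -3 0 0 0 -0.4; 0 0 -4 0 0 0 -0.4; 0 0 -5 0 0 0 -0.4; 0 0 -5 0 0 0 -0.4"

```text
time: 20.35
position: [0.5554, 0.1787, 0.232]
tool_rot: [-0.428, 3.111, -0.0]
ft_force: [1.0, 0.2, -0.1]
grip_width: 0.698
grip_force: 0.0
```

Request:
jog_arm:
  rows: "0 0 -3 0 0 0 -0.4; 5 0 0 0 0 0 -0.4; 5 0 0 0 0 0 -0.4; 0 0 0 0 0 0 -0.4; 0 0 0 0 0 0 -0.4"

```text
time: 20.98
position: [0.4599, 0.1519, 0.2606]
tool_rot: [-0.427, 3.11, 0.001]
ft_force: [-0.2, 0.2, 0.3]
grip_width: 0.698
grip_force: 0.0
```

```bash
python3 - <<'E'
from h import *
d=cam("scene")["img"];t=cam("top")["img"]
cv2.imwrite("pics/end.png",np.hstack([d[:,:400],t[:,60:460]]))
goto((.555,.178,.27),.2715+np.pi/2)
E
```

```text
t 21.07 pos [0.4603 0.152  0.26  ] shift cm [-9.83 -0.05 -0.99] turn [-0.     0.001  0.002] F [0.3  0.64 0.03] w 0.7
```

View pics/end.png

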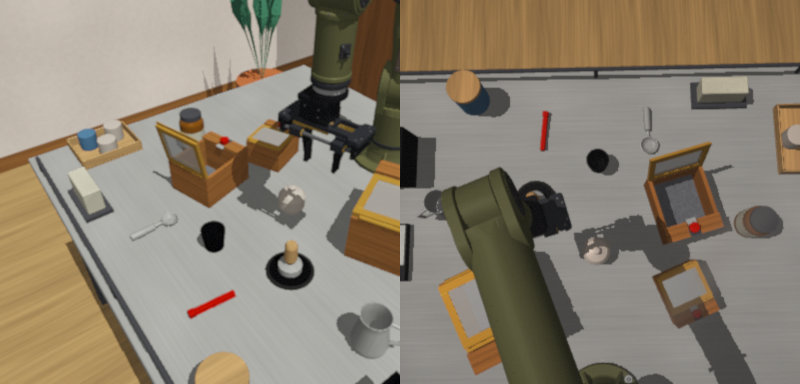

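The tamper stands upright and centred on the mat at (290,265), the lid is open at (180,148), the bystanders look unmoved and the gripper is clear. Handing in.

```bash
python3 -c "
from bench import ticket
print(ticket.close_job())"
```

```text
the job is handed in; nothing more can be done
None
```

The job is handed in: the lid was let up under control and is fully open, the tamper stands upright near the mat's centre and is released, and in the last pictures nothing else looks moved; no verdict came back.

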